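Set out the patty board

ROBOT

A 6-joint arm with a two-finger parallel gripper is mounted at the origin on the work surface. World frame = base frame: x ahead of the robot, y to its left, z up, the work surface at z = 0. Lengths are in mm, angles in degrees, forces in N, time in s.
With the tool pointing down it reaches from about 350 to 850 mm from the base axis. Payload 8.1 kg.
Tool frame: the origin (TCP) lies midway between the tips of the shut fingers; the grasp point (between the pads) lies 19 mm behind it; z points along the fingers, y is the line along which they close (so a half turn about z gives the same grasp; the last joint's range is limited). The gripper opens to 85 mm and grips with 20 to 120 N. Pads are 22 mm wide; open, the fingers measure 114 mm over their backs; the gripper's body (76 mm by 85 mm) begins 54 mm behind the grasp point. The pads swing forward as they close: fully open they stand 13 mm farther back than shut.
Start: joints at [-72.158, 7.471, 85.268, -0, 87.261, -4.893], TCP at [231.901, -553.378, 231.292] pointing down, gripper open.
Joint ranges: [-169.43, 169.43], [-51.17, 129.36], [1.28, 143.12], [-76.62, 256.62], [0, 156.53], [-152.29, 152.29]. Speed limits (degrees/s): [136.94, 136.94, 159.86, 180, 180, 180].

INTERFACE

Orientations are given as [roll, pitch, yaw] about the fixed x, y, z axes, in that order (R = Rz(yaw) Ry(pitch) Rx(roll)).
In Python, from bench import sense, snapshot, order, finder gives the robot as it stands.
- The arm moves only by the tool send_rows, never from a script. Its argument "steps" is a list of rows, each a list of 2 entries, a list of its own where there are three numbers: the shift along the world's x, y, z in units of 30 mm (1.0 is 30 mm), then the turn, a rotation vector about the world's x, y, z in rad. In form: [[[dx, dy, dz], [wx, wy, wz]], ...]. A call has 1 to 10 rows; each row is the pose to reach, as a shift and turn from the pose commanded when the call began; what a row does not reach only later rows make up. A row lasts 1/8 s, in which the tool goes at most 62.5 mm and 10.7 degrees, less where a joint would pass 70% of its speed; a pose out of reach is approached as far as the arm can. A call with a gripper value outside its range is refused whole. "fingers" is the closure, from 0 (fully open) to 1 (shut), set as the call begins (left out, the last holds). The fingers move at their own pace and stop on an object; "squeeze" is the grip in N (left out, the last holds). Time passes only in rows, so rows that repeat a pose let the fingers close. It gives the time, the measured TCP pose, the force, the opening and the grip force at its end, in the units of the state.
- sense(): the state, without advancing time (a new reading comes with each control period).
- snapshot(name): name is "scene" or "top" or "wrist"; returns a dict with "img" (480x640x3 uint8, red, green, blue), "K" (3x3 intrinsics, pixels), "k1" (the pictures are not rectified: a ray, as slopes to the right and down, at radius r is drawn at 1 + k1 r^2 times it, then the intrinsics apply), "pose" (4x4, takes a point from camera to world coordinates). Camera axes: x right, y up, looking along -z (the intrinsics and any distortion apply to the point x, -y, -z); pixel columns grow to the right and rows downward; lengths in mm; the calibration is good to about 2 mm. A picture is of the moment at which its call begins. There is no depth.
- order.hand_in(): hands the job in; it is judged then, once.
Trained networks look in the newest picture that a camera, given by its name, has taken for a name from the list of things; names that differ only in an ending like _2 or _b are one class to them, and where a whole thing is asked for, a point or a joint stands for the part that bears it (a point fixed in the world has none). Each returns a list of dicts, best first, with "confidence" (0 to 1); they miss things now and then, are a little off and sometimes report something else, mostly with a low value. They report only what shows in the picture. A call takes as long as a camera call. They do not tell look-alikes from the thing itself.
- finder.find_in(label, camera): "box" ([left, top, width, height] as shares, 0 to 1, of the picture: columns of its width, rows of its height, round what is visible of it).
- finder.trace(label, camera): "mask" (480x640 bool, what is visible of it) and "box" ([left, top, width, height] as shares, 0 to 1, of the picture: columns of its width, rows of its height, round what is visible of it).
- finder.pinpoint(label, camera): "at" ([column, row] as shares, 0 to 1, of the picture: columns of its width, rows of its height: a listed point, or the origin of a listed thing).
The state is a dict: "time": time; "joint_pos": joint angles; "qd": joint speeds; "joint_efforts": joint torques, N m; "tool_pos": TCP position; "tcp_rot": TCP orientation; "ft_force": force on the tool from outside, world axes, zero at the start; "wrist_torque": the same for the moment, N m; "finger_gap": finger opening in mm; "grip_force": force on a finger pad.
Only numpy, scipy, OpenCV 4.12 (cv2) and the standard library are available. Lean on these libraries where they do the work, as an engineer would, in place of code of your own. Each camera call takes 0.05 s, during which the arm holds its last target. There are 200 camera calls.

TASK

Set out the patty board: stand the plain small steel ring in the middle of the white cutting board, the white ramekin to the left of it and the steel shaker to the right of it (left and right as the robot at the table sees them), all three upright in one line along the board's long middle line, with a gap of about 4 cm between the ring and each neighbour. From the black caddy fetch the presser (a flat metal disc with a knob), opening only the clear lid of the compartment that holds it and leaving the other two shut, and set it knob up on top of the ring, centred, its plug inside the ring. Do not knock over the oil bottle.

Things in the scene. Friction and masses are not known exactly. Their poses are not given: they have to be found in the camera images.
- board: white plastic cutting board fixed on the table, 180 mm (its x) by 300 mm (its y), 12 mm thick. Origin: centre of its underside; the top is 12 mm above it. Its +y runs along the long side towards the robot's left (within about 0.2 rad), +x away from the robot.
- ring: small plain steel ring mould, an upright tube open at both ends: outer diameter 56 mm, inner 50 mm, height 45 mm, 90 g. Origin: centre of its underside, z up. (The wide, low 90 mm ring also on the table is not wanted.)
- ramekin: white ceramic ramekin, an open round pot 60 mm in diameter, height 42 mm, about 140 g. Origin: centre of its underside, z up.
- shaker: steel spice shaker, an upright cylinder 44 mm in diameter (46 mm at the cap, from 66 to 76 mm up) with a low domed perforated top, 86 mm tall, about 160 g. Origin: centre of its underside, z up.
- presser: metal presser, 46 mm tall, 120 g, in one of the caddy's compartments, seen through its clear lid. From below: plug 38 mm wide, 0 to 8 mm up; flat flange 62 mm wide, 8 to 12 mm up; stem 12 mm thick; round black grip knob 24 mm wide, 28 to 46 mm up. Origin: centre of its underside, z up. On the ring, the flange lies on the rim (origin 37 mm above the ring's), plug inside with 6 mm play all round.
- caddy: fixed black caddy, 106 (x) by 296 (y) mm: three lidded compartments in a row. Origin: centre of underside; -x faces the robot, +y is the robot's left. Compartment centres at y +96 (left), 0, -96 mm, x 0; inside 92 x by 86 y mm, floor 8 mm and rim 64 mm up. Lid hinges run along y at x +50 mm, 64 mm up. The two compartments without the presser hold a cone nozzle and a square mould.
- lid_left (a joint): angle of the clear hinged lid of the left compartment (seen from the robot; caddy y = +96 mm), rad: 0 shut, 1.9 fully open. Stiff hinge: stays as left. Its steel knob stands upright on the shut lid at caddy x -20 mm, its head 28 mm wide, 97 to 112 mm above the table, stem 12 mm; it turns with the lid about the hinge.
- lid_middle (a joint): angle of the clear hinged lid of the middle compartment (seen from the robot; caddy y = 0 mm), rad: 0 shut, 1.9 fully open. Stiff hinge: stays as left. Its steel knob stands upright on the shut lid at caddy x -20 mm, its head 28 mm wide, 97 to 112 mm above the table, stem 12 mm; it turns with the lid about the hinge.
- lid_right (a joint): angle of the clear hinged lid of the right compartment (seen from the robot; caddy y = -96 mm), rad: 0 shut, 1.9 fully open. Stiff hinge: stays as left. Its steel knob stands upright on the shut lid at caddy x -20 mm, its head 28 mm wide, 97 to 112 mm above the table, stem 12 mm; it turns with the lid about the hinge.
- oil_bottle: amber oil bottle, 56 mm in diameter, 170 mm tall, standing beyond the board and caddy; a bystander to be left standing. Origin: centre of its underside, z up.
Mind the look-alikes: they are no part of the job. What is shaped like the ramekin but blue, purple or red is not meant.

How it is judged (in metres and radians):
At the end, for the whole second after the job is handed in: Upright on the board, at rest and released: ring within 15 mm of its centre; ramekin left and shaker right of the ring, gaps 25 to 55 mm, each within 20 mm of the long middle line. Presser upright on the ring, centred within 8 mm, plug in. Two lids shut (under 0.15 rad). Oil bottle upright (horizontal distance between ring and board below 0.015 m and z of ring in the frame of board between 0.008 and 0.017 m and angle between each of ring, presser, ramekin, shaker's own z axis and vertical below 0.1 rad and linear speed of each of ring, presser, ramekin, shaker below 0.01 m/s and angular speed of each of ring, presser, ramekin, shaker below 0.1 rad/s and horizontal distance between presser and ring below 0.008 m and z of presser in the frame of ring between 0.033 and 0.041 m and x of ramekin in the frame of board between -0.02 and 0.02 m and horizontal distance between ramekin and ring between 0.083 and 0.113 m and y of ramekin in the frame of board above 0.05 m and z of ramekin in the frame of board between 0.008 and 0.017 m and x of shaker in the frame of board between -0.02 and 0.02 m and horizontal distance between shaker and ring between 0.075 and 0.105 m and y of shaker in the frame of board below -0.05 m and z of shaker in the frame of board between 0.008 and 0.017 m and (value of joint each of lid_left, lid_middle below 0.15 rad or value of joint each of lid_left, lid_right below 0.15 rad or value of joint each of lid_middle, lid_right below 0.15 rad) and angle between oil_bottle's own z axis and vertical below 0.2 rad); the robot touches nothing.
It fails at once if a lid is opened over a compartment that does not hold the presser ((value of joint lid_left above 0.25 rad and distance of presser from where it was at the start of the episode below 0.02 m and not (y of presser in the frame of caddy above 0.048 m)) or (value of joint lid_middle above 0.25 rad and distance of presser from where it was at the start of the episode below 0.02 m and not (y of presser in the frame of caddy between -0.048 and 0.048 m)) or (value of joint lid_right above 0.25 rad and distance of presser from where it was at the start of the episode below 0.02 m and not (y of presser in the frame of caddy below -0.048 m)) or value of joint each of lid_left, lid_middle above 0.25 rad or value of joint each of lid_left, lid_right above 0.25 rad or value of joint each of lid_middle, lid_right above 0.25 rad).
It fails at once if the oil bottle is knocked over (angle between oil_bottle's own z axis and vertical above 0.5 rad).
It also fails if it takes over 131 s, if anything falls off the work surface, if the arm or the gripper's body presses on something with over 40 N, if the wrist force passes 120 N, or if a joint passes its speed limit or range.

## Working session

There is one attempt and no reset: what is moved stays moved. The work goes in short steps, Python scripts to look and compute and a tool call to move; the robot and the scene stay as the last step left them, time stands still between calls to the robot, and variables do not carry over. Pictures are saved under pics/ and viewed, at most 14 in all, crops included, and the job is handed in when it is done.

Besides the shell and the picture viewer there is one more tool, called as a command line: name --argument value ..., lists and objects as JSON in quotes. send_rows: Moves the arm, as the interface text tells. Its arguments: {"type":"object","properties":{"steps":{"type":"array"},"fingers":{"type":"number"},"squeeze":{"type":"number"}},"required":["steps"]}

```bash
ls; mkdir -p pics; python3 - <<'E'
from bench import sense,snapshot,finder
import cv2
print(sense())
for c in ["scene","top"]:
    s=snapshot(c); cv2.imwrite(f"pics/{c}0.png",s["img"][:,:,::-1]); print(c,s["K"],s["k1"],s["pose"])
    for l in ["board","ring","ramekin","shaker","presser","caddy","lid_left","oil_bottle"]:
        print(l,[(round(d["confidence"],2),[round(a*b) for a,b in zip(d["at"],(640,480))]) for d in finder.pinpoint(l,c)][:5])
E
```

```text
pics
{'time': 0.0, 'joint_pos': array([-7.21598786e+01,  7.51486456e+00,  8.53293427e+01,  1.42976585e-03,
        8.72606091e+01, -4.89230968e+00]), 'qd': array([ 0.02047811, -0.02913309, -0.04580049, -0.12882356, -0.05238758,
        0.04165613]), 'joint_efforts': array([ 1.70664127e-03, -5.69397712e+01, -5.00552952e+01, -2.67398264e-05,
        1.50840729e-02, -2.07175708e-05]), 'tool_pos': array([ 231.72643447, -552.85845097,  230.24635201]), 'tcp_rot': array([-1.79895687e+02, -1.03618781e-02,  2.27323520e+01]), 'ft_force': array([0.22330654, 0.73935386, 0.60031939]), 'wrist_torque': array([-0.01420334,  0.02897472,  0.03481631]), 'grip_force': 0.0, 'finger_gap': 84.99338179340381}
scene [[463.49250909   0.         318.29318994]
 [  0.         463.49250909 242.90941932]
 [  0.           0.           1.        ]] -0.04152136054461261 [[ 7.55929560e-01 -4.87170525e-01  4.37304676e-01  1.05487698e+03]
 [ 6.54504498e-01  5.76635045e-01 -4.88994772e-01 -5.89520936e+02]
 [-1.39413619e-02  6.55863480e-01  7.54750776e-01  1.03351206e+03]
 [ 0.00000000e+00  0.00000000e+00  0.00000000e+00  1.00000000e+00]]
board [(0.58, [342, 243])]
ring [(0.98, [380, 286]), (0.74, [374, 188])]
ramekin [(0.86, [349, 185]), (0.73, [376, 188]), (0.71, [402, 180]), (0.69, [350, 162]), (0.64, [377, 165])]
shaker [(0.69, [409, 205])]
presser []
caddy [(0.74, [251, 345])]Traceback (most recent call last):
  File "<stdin>", line 7, in <module>
ValueError: it knows: board, caddy, oil_bottle, presser, ramekin, ring, shaker
```

```bash
cat > h.py <<'E'
import numpy as np, cv2
from bench import sense,snapshot,finder
def ray(s,px):
    K=s["K"]; u=np.array([(px[0]-K[0,2])/K[0,0],(px[1]-K[1,2])/K[1,1]])
    v=u.copy()
    for _ in range(10): v=u/(1+s["k1"]*(v@v))
    P=s["pose"]; return P[:3,3],P[:3,:3]@np.array([v[0],-v[1],-1])
def at(s,px,z):
    o,d=ray(s,px); return (o+d*(z-o[2])/d[2]).round(1)
def proj(s,X):
    P=s["pose"]; c=P[:3,:3].T@(np.array(X,float)-P[:3,3]); v=np.array([c[0]/-c[2],-c[1]/-c[2]])
    v=v*(1+s["k1"]*(v@v)); return (v*[s["K"][0,0],s["K"][1,1]]+s["K"][:2,2]).round(1)
def pins(l,c): return [(round(d["confidence"],2),np.round(np.array(d["at"])*[640,480],1)) for d in finder.pinpoint(l,c)]
E
python3 - <<'E'
from h import *
s=snapshot("top"); cv2.imwrite("pics/top0.png",s["img"][:,:,::-1]); print(s["K"][0,0],s["k1"],s["pose"].round(2))
for l in ["board","ring","ramekin","shaker","presser","caddy","oil_bottle"]:
    for p in pins(l,"top"): print(l,p,at(s,p[1],0))
E
```

```text
517.1451233338776 -0.016507331306486104 [[-1.00000e-02  9.90000e-01 -1.30000e-01  3.62910e+02]
 [-1.00000e+00 -1.00000e-02 -0.00000e+00  1.25600e+01]
 [-0.00000e+00  1.30000e-01  9.90000e-01  1.24583e+03]
 [ 0.00000e+00  0.00000e+00  0.00000e+00  1.00000e+00]]
board (0.81, array([275.1, 247.2])) [508.7 118.7   0. ]
ring (0.7, array([292.8, 175.7])) [686.   74.9   0. ]
ring (0.17, array([167.5, 275.9])) [442.  378.4   0. ]
ramekin (0.68, array([168.4, 276.1])) [441.5 376.2   0. ]
ramekin (0.62, array([126.7, 263.3])) [473.6 478.4   0. ]
ramekin (0.62, array([137.2, 340.8])) [288.6 446.7   0. ]
ramekin (0.6, array([125.5, 309.6])) [362.4 477.2   0. ]
ramekin (0.58, array([180.8, 315.8])) [346.4 344.    0. ]
shaker (0.74, array([168.9, 225.4])) [565.3 378.3   0. ]
caddy (0.63, array([438., 227.])) [ 553.6 -278.6    0. ]
oil_bottle (0.62, array([374. , 157.8])) [ 729.3 -126.9    0. ]
```

View pics/scene0.png

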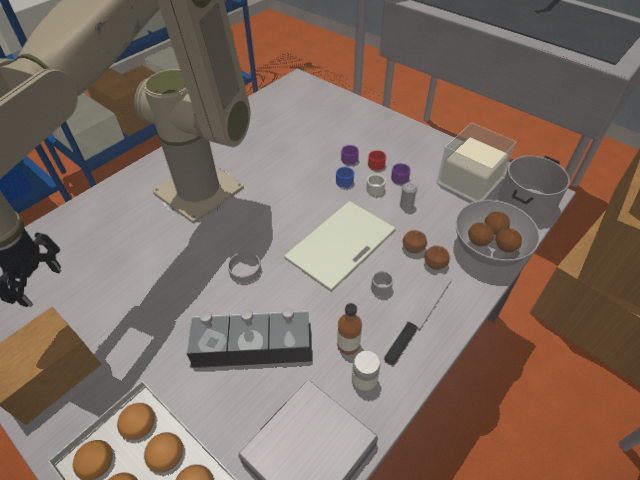

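View pics/top0.png

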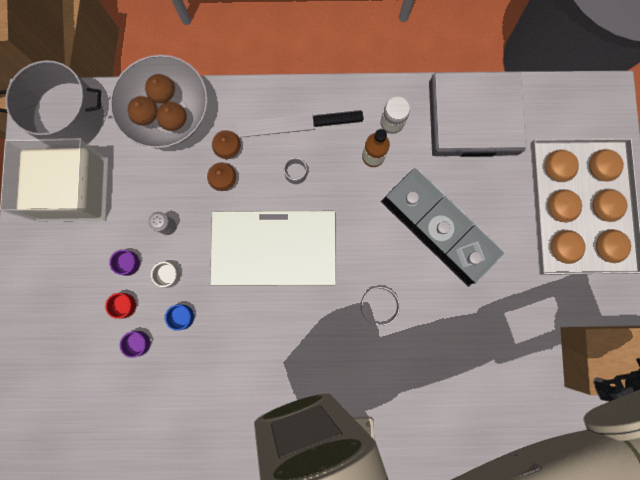

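The white ramekin at top (164,274) stands among blue, red and purple ones. The small ring is at (296,170) and the wide one at (380,305), which isn't wanted. The shaker is at (161,222), and the caddy compartments are at (412,198), (442,228) and (473,257). I'll confirm these in one crop and measure the geometry.

```bash
python3 - <<'E'
from h import *
s=snapshot("top"); t=snapshot("scene")
I=s["img"];R=lambda a:cv2.resize(a,(400,300),interpolation=3)
a=np.vstack([np.hstack([R(I[160:295,370:550]),R(I[200:290,120:240])]),np.hstack([R(t["img"][300:378,180:320]),R(I[140:200,270:350])])])
cv2.imwrite("pics/crop.png",a[:,:,::-1])
def info(m):
    (c,wh,an)=cv2.minAreaRect(np.argwhere(m)[:,::-1].astype(np.float32)); return c,wh,an
for l in ["board","ring","ramekin","shaker","caddy"]:
  for d in finder.trace(l,"top")[:6]:
    q=cv2.boxPoints(cv2.minAreaRect(np.argwhere(d["mask"])[:,::-1].astype(np.float32)))
    z={"board":12,"ring":45,"ramekin":42,"shaker":76,"caddy":64}[l]
    print(l,round(d["confidence"],2),q.mean(0).round(1),at(s,q.mean(0),z),[at(s,p,z)[:2] for p in q] if l in("board","caddy") else "")
for l in ["board","ring","ramekin","shaker","caddy","oil_bottle"]:
  for p in pins(l,"scene"): print("scene",l,p,at(t,p[1],0))
E
```

```text
board 0.71 [273. 248.] [505.4 122.7  12. ] [array([597.5, 273.2]), array([593.9, -27.6]), array([415.1, -24.8]), array([418.4, 270.4])]
ring 0.82 [295. 170.] [688.3  67.3  45. ] 
ring 0.29 [444.3 224.2] [ 553.1 -283.    45. ] 
ramekin 0.98 [164.5 274. ] [443.9 373.2  42. ] 
ramekin 0.86 [121.  305.5] [372.  472.4  42. ] 
ramekin 0.72 [133.7 344. ] [284.1 439.9  42. ] 
ramekin 0.68 [179.  317.5] [343.1 336.9  42. ] 
ramekin 0.65 [124.5 262. ] [473. 468.  42.] 
ramekin 0.36 [375.9 147.7] [ 742.  -127.6   42. ] 
shaker 0.92 [161.8 223.4] [557.8 372.4  76. ] 
shaker 0.18 [164.5 274.5] [440.4 363.   76. ] 
caddy 0.83 [442.9 226.7] [ 544.4 -275.    64. ] [array([ 606.5, -129.9]), array([ 693.7, -215.9]), array([ 483.1, -418.5]), array([ 399.8, -332.4])]
caddy 0.54 [475.8 253.3] [ 481.8 -348.    64. ] [array([ 482. , -278.3]), array([ 552.2, -352.2]), array([ 481.5, -417.8]), array([ 412.5, -343.9])]
scene board (0.91, array([340.7, 242.5])) [505.6 124.    0. ]
scene ring (0.79, array([377.7, 286.4])) [682.8  65.9   0. ]
scene ramekin (0.88, array([378.3, 186.6])) [446.2 393.9   0. ]
scene ramekin (0.84, array([403.6, 180.1])) [491.9 474.6   0. ]
scene ramekin (0.76, array([349.5, 163.5])) [299.8 426.1   0. ]
scene ramekin (0.61, array([376.8, 166.1])) [380.5 475.7   0. ]
scene caddy (0.85, array([251.7, 345.4])) [ 550.7 -282.5    0. ]
scene oil_bottle (0.86, array([347.7, 345.9])) [ 733.1 -128.5    0. ]
scene oil_bottle (0.47, array([379.6, 287. ])) [687.9  67.6   0. ]
```

View pics/crop.png

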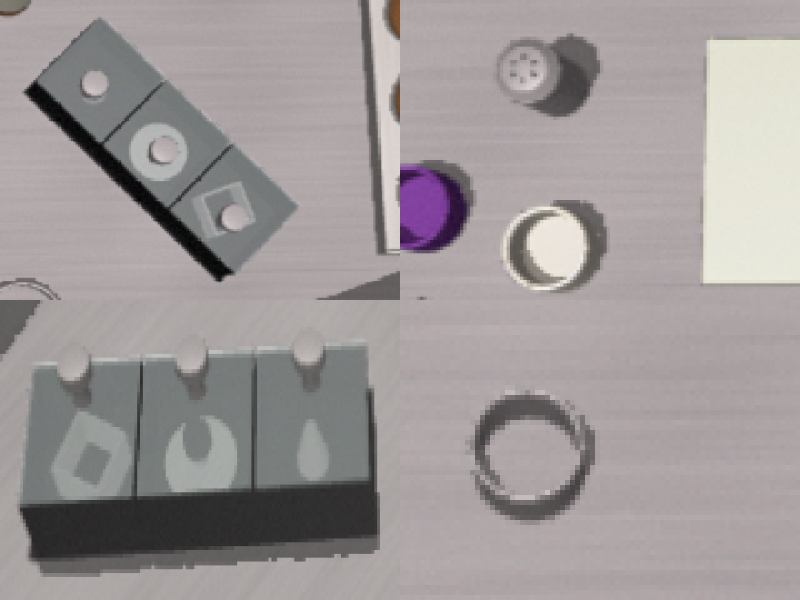

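The middle compartment (round disc, top (443,228)) holds the presser. The left one has the cone and the right one the square. The white pot at (164,274) is the ramekin, and the narrow thin-walled ring at (296,170) is the wanted one.

```bash
python3 - <<'E'
from h import *
s=snapshot("top"); t=snapshot("scene")
for p in [(412.75,196.9),(443.8,227.5),(475.3,257.7)]: print("top",at(s,p,112))
for p in [(206.2,319),(247,318),(287.8,317)]: print("scene",at(t,(p[0],p[1]-2),112), at(t,p,110))
E
```

```text
top [ 605.2 -198.7  112. ]
top [ 535.2 -265.2  112. ]
top [ 467.1 -331.8  112. ]
scene [ 471.1 -333.9  112. ] [ 474.1 -336.9  110. ]
scene [ 541.7 -269.9  112. ] [ 544.5 -272.9  110. ]
scene [ 612.2 -206.2  112. ] [ 614.9 -209.3  110. ]
```

send_rows --steps '[[[2, 2, 0], [0, 0, 0.18]], [[4, 4, 0], [0, 0, 0.36]], [[6, 5.5, 0], [0, 0, 0.54]], [[8, 7, 0], [0, 0, 0.72]], [[9, 8, 0], [0, 0, 0.9]], [[10, 9, 0], [0, 0, 1.08]], [[10, 9.5, 0], [0, 0, 1.26]], [[10, 9.5, 0], [0, 0, 1.44]], [[10, 9.5, 0], [0, 0, 1.62]], [[10, 9.5, 0], [0, 0, 1.8]]]' --fingers 0.3 --squeeze 30

```text
time: 2.75
tool_pos: [532.1, -268.1, 231.3]
tcp_rot: [-180.0, -0.0, 126.2]
ft_force: [-0.4, -0.1, 0.2]
finger_gap: 59.7
grip_force: 0.0
```

send_rows --steps '[[[0.1, 0.05, -0.7], [0, 0, 0.134]], [[0.1, 0.05, -0.7], [0, 0, 0.134]], [[0.1, 0.05, -0.7], [0, 0, 0.134]]]'

```text
time: 3.12
tool_pos: [534.9, -266.9, 210.7]
tcp_rot: [-180.0, 0.0, 133.4]
ft_force: [-1.2, -1.1, 0.5]
finger_gap: 59.8
grip_force: 0.0
```

```bash
python3 - <<'E'
from h import *
s=snapshot("wrist"); cv2.imwrite("pics/w1.png",s["img"][:,:,::-1]); print(s["K"][0,0],s["pose"].round(2),sense()["tool_pos"])
print(proj(s,(536,-266,105)))
E
```

```text
381.6361510389012 [[ 7.3000e-01 -6.5000e-01 -2.2000e-01  4.7840e+02]
 [ 6.9000e-01  6.9000e-01  2.3000e-01 -2.0697e+02]
 [ 0.0000e+00 -3.2000e-01  9.5000e-01  3.5377e+02]
 [ 0.0000e+00  0.0000e+00  0.0000e+00  1.0000e+00]] [ 535.1297349  -267.11224364  211.16898378]
[318.2 238.5]
```

View pics/w1.png

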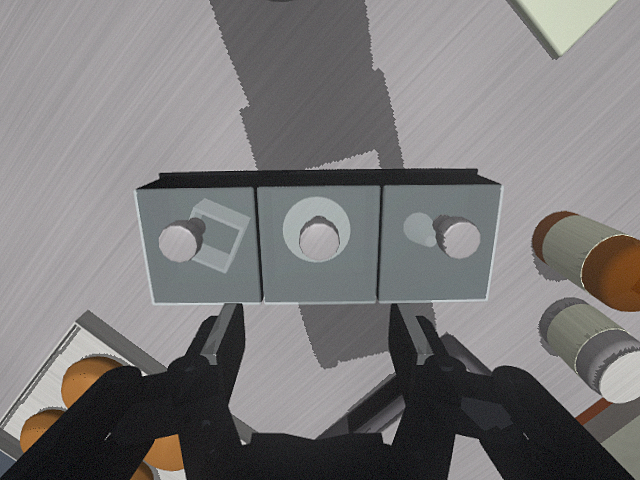

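The wrist view shows the middle knob at (319,237), with the disc under it, and the caddy square to the picture. The fingers straddle the knob along its y.

```bash
python3 - <<'E'
from h import *
s=snapshot("wrist")
a,b,c=[at(s,p,112) for p in [(180,241),(319,236),(460,236)]]; print(a,b,c)
print(np.degrees(np.arctan2(*(c-a)[[1,0]])), [at(s,p,64) for p in [(257,187),(380,184)]], [at(s,p,66) for p in[(263,302),(377,300)]])
E
```

```text
[ 468.  -330.1  112. ] [ 533.9 -263.   112. ] [ 603.1 -197.7  112. ]
44.421707097007676 [array([ 483., -278.,   64.]), array([ 550.1, -211.5,   64. ])] [array([ 550.4, -348.7,   66. ]), array([ 619.2, -281.2,   66. ])]
```

send_rows --steps '[[[0, 0.1, -1.5], [0, 0, 0.017]], [[0, 0.1, -3], [0, 0, 0.017]], [[0, 0.1, -4.2], [0, 0, 0.017]], [[0, 0.1, -4.2], [0, 0, 0.017]], [[0, 0.1, -4.2], [0, 0, 0.017]]]'

```text
time: 3.85
tool_pos: [536.0, -264.6, 86.5]
tcp_rot: [180.0, 0.1, 134.5]
ft_force: [0.4, -0.2, 0.2]
finger_gap: 59.7
grip_force: 0.0
```

send_rows --steps '[[[0, 0, 0], [0, 0, 0]], [[0, 0, 0], [0, 0, 0]], [[0, 0, 0], [0, 0, 0]], [[0, 0, 0], [0, 0, 0]], [[0, 0, 0], [0, 0, 0]], [[0, 0, 0], [0, 0, 0]]]' --fingers 1 --squeeze 25

```text
time: 4.6
tool_pos: [535.6, -265.1, 86.6]
tcp_rot: [-180.0, 0.2, 134.5]
ft_force: [-4.2, -1.0, 7.1]
finger_gap: 26.8
grip_force: 24.3
```

send_rows --steps '[[[0.09, -0.09, 0.2], [0, 0, 0]], [[0.19, -0.19, 0.38], [0, 0, 0]], [[0.3, -0.31, 0.56], [0, 0, 0]], [[0.42, -0.43, 0.72], [0, 0, 0]], [[0.55, -0.56, 0.86], [0, 0, 0]], [[0.69, -0.7, 0.99], [0, 0, 0]]]'

```text
time: 5.35
tool_pos: [554.9, -285.0, 114.5]
tcp_rot: [-179.9, -0.1, 134.5]
ft_force: [-7.0, -0.1, 1.6]
finger_gap: 27.0
grip_force: 25.2
```

send_rows --steps '[[[0.15, -0.15, 0.1], [0, 0, 0]], [[0.3, -0.31, 0.19], [0, 0, 0]], [[0.62, -0.63, 0.32], [0, 0, 0]], [[0.95, -0.97, 0.36], [0, 0, 0]], [[1.27, -1.3, 0.31], [0, 0, 0]], [[1.59, -1.63, 0.19], [0, 0, 0]], [[1.89, -1.93, -0.01], [0, 0, 0]], [[2.16, -2.2, -0.28], [0, 0, 0]], [[2.16, -2.2, -0.28], [0, 0, 0]]]'

```text
time: 6.48
tool_pos: [621.7, -353.8, 107.4]
tcp_rot: [-180.0, 0.3, 134.4]
ft_force: [-1.6, -6.6, 3.8]
finger_gap: 26.8
grip_force: 26.3
```

send_rows --steps '[[[0, 0, 0], [0, 0, 0]], [[0, 0, 0], [0, 0, 0]], [[0, 0, 0], [0, 0, 0]]]' --fingers 0.45

```text
time: 6.85
tool_pos: [620.5, -350.4, 105.5]
tcp_rot: [180.0, -0.0, 134.5]
ft_force: [0.2, -0.5, 0.1]
finger_gap: 46.8
grip_force: 0.0
```

send_rows --steps '[[[0, 0, 1], [0, 0, 0]], [[0, 0, 2.5], [0, 0, 0]], [[0, 0, 4], [0, 0, 0]], [[-1, 1, 5], [0, 0, 0]], [[-2, 2, 5], [0, 0, 0]], [[-3, 3, 4.5], [0, 0, 0]], [[-3, 3, 4.5], [0, 0, 0]]]'

```text
time: 7.72
tool_pos: [527.3, -257.7, 237.6]
tcp_rot: [-179.9, -0.4, 134.6]
ft_force: [0.0, -1.3, 1.1]
finger_gap: 47.0
grip_force: 0.0
```

```bash
python3 - <<'E'
from h import *
s=snapshot("wrist"); cv2.imwrite("pics/w2.png",s["img"][:,:,::-1]); print(sense()["tool_pos"])
for p in pins("presser","wrist"): print(p,at(s,p[1],8))
E
```

```text
[ 529.19176205 -259.44892273  239.51319017]
(0.89, array([317.4, 232.1])) [ 551.  -280.3    8. ]
```

View pics/w2.png

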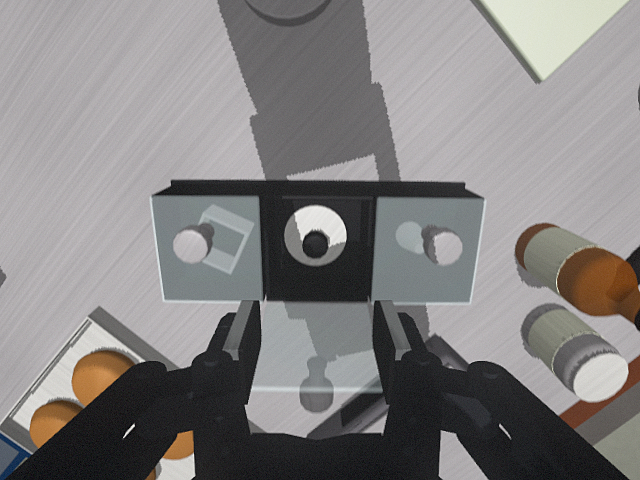

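The lid stands open at about 100°, the presser knob is free at (316,243), and the other two lids are shut. Next is the ring.

send_rows --steps '[[[0.7, 1.6, 0], [0, 0, -0.15]], [[1.5, 3.2, 0], [0, 0, -0.3]], [[2.3, 4.8, 0], [0, 0, -0.45]], [[3.1, 6.4, 0], [0, 0, -0.6]], [[3.9, 8, 0], [0, 0, -0.777]], [[4.7, 9.6, -0.5], [0, 0, -0.777]], [[5.2, 10.9, -1.2], [0, 0, -0.777]], [[5.2, 10.9, -1.5], [0, 0, -0.777]], [[5.2, 10.9, -1.5], [0, 0, -0.777]]]' --fingers 0

```text
time: 8.95
tool_pos: [686.9, 65.7, 194.8]
tcp_rot: [-180.0, 0.0, 90.0]
ft_force: [0.0, -0.0, -0.6]
finger_gap: 85.2
grip_force: 0.0
```

```bash
cat >> h.py <<'E'
def wlook(l,z,name=None):
    s=snapshot("wrist"); print(sense()["tool_pos"].round(1))
    if name: cv2.imwrite(name,s["img"][:,:,::-1])
    for p in pins(l,"wrist"): print("pin",p,at(s,p[1],0))
    for d in finder.trace(l,"wrist")[:4]:
        c,r=cv2.minEnclosingCircle(np.argwhere(d["mask"])[:,::-1].astype(np.float32))
        b=np.array(d["box"])*[640,480,640,480]; print("mask",round(d["confidence"],2),b.round(),at(s,c,z),at(s,b[:2]+b[2:]/2,z))
    return s
E
python3 -c "
from h import *
wlook('ring',45,'pics/w3.png')"
```

```text
[687.1  65.2 195.9]
mask 0.94 [287. 172.  72.  81.] [693.   71.8  45. ] [692.4  72.7  45. ]
```

View pics/w3.png

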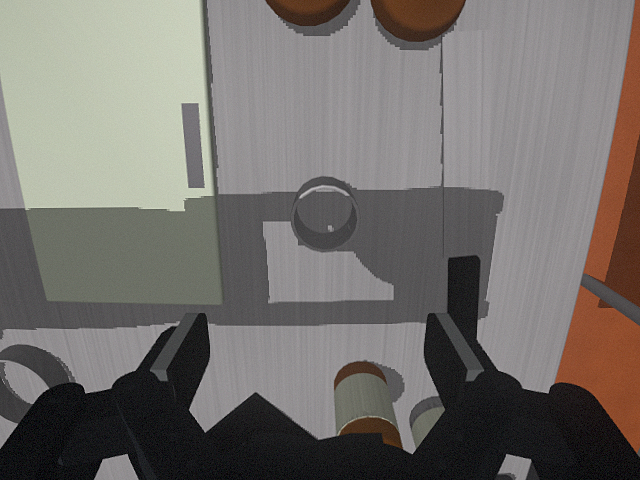

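The view shows the ring upright at (325,215), with board to the left, knife at (443,150) and oil bottle at (360,400). Its rim lies low in the outline.

```bash
python3 -c "
from h import *
s=snapshot('wrist')
print(at(s,(325.5,219),45),at(s,(292,219),45),at(s,(359,219),45),at(s,(325,252),45),at(s,(325,177),0))"
```

```text
[694.7  65.9  45. ] [667.9  66.   45. ] [721.5  65.8  45. ] [694.4  37.7  45. ] [695.2  92.3   0. ]
```

send_rows --steps '[[[0.25, 0, -2], [0, 0, 0]], [[0.25, 0, -3.8], [0, 0, 0]], [[0.25, 0, -5.2], [0, 0, 0]], [[0.25, 0, -6.1], [0, 0, 0]], [[0.25, 0, -6.1], [0, 0, 0]]]'

```text
time: 9.78
tool_pos: [691.9, 65.2, 10.3]
tcp_rot: [-179.7, 0.0, 89.9]
ft_force: [-1.0, -0.2, -0.6]
finger_gap: 85.1
grip_force: 0.0
```

send_rows --steps '[[[0, 0, 0], [0, 0, 0]], [[0, 0, 0], [0, 0, 0]], [[0, 0, 0], [0, 0, 0]], [[0, 0, 0], [0, 0, 0]], [[0, 0, 0], [0, 0, 0]], [[0, 0, 0], [0, 0, 0]]]' --fingers 1 --squeeze 30

```text
time: 10.52
tool_pos: [696.0, 65.9, 15.7]
tcp_rot: [179.7, 0.0, 90.0]
ft_force: [-0.5, -1.0, 7.6]
finger_gap: 53.9
grip_force: 32.5
```

send_rows --steps '[[[0, 0, 1], [0, 0, 0]], [[0, 0, 2], [0, 0, 0]], [[-1.5, 0.5, 3], [0, 0, 0]], [[-3, 1, 3], [0, 0, 0]], [[-4.5, 1.5, 3], [0, 0, 0]], [[-6, 1.88, 3], [0, 0, 0]], [[-6.28, 1.88, 3], [0, 0, 0]], [[-6.28, 1.88, 3], [0, 0, 0]], [[-6.28, 1.88, 3], [0, 0, 0]]]'

```text
time: 11.65
tool_pos: [507.1, 122.3, 103.5]
tcp_rot: [179.9, -0.0, 90.0]
ft_force: [0.6, -0.6, -1.6]
finger_gap: 53.8
grip_force: 32.4
```

```bash
python3 - <<'E'
from h import *
s=wlook("ring",45,'pics/w4.png'); t=snapshot("top")
print(sense()["tool_pos"],sense()["finger_gap"])
# board by whiteness threshold in both cameras
for v,n in((s,"w"),(t,"top")):
    I=v["img"].astype(int); m=((I[:,:,1]-I[:,:,2]>8)&(I[:,:,1]-I[:,:,0]>2)).astype(np.uint8)
    k,lab,st,_=cv2.connectedComponentsWithStats(m); i=1+np.argmax(st[1:,4]); print(n,st[i])
    q=cv2.boxPoints(cv2.minAreaRect(np.argwhere(lab==i)[:,::-1].astype(np.float32)))
    Q=np.array([at(v,p,12)[:2] for p in q]); print(Q.tolist(),Q.mean(0))
E
```

```text
[507.  122.2 103.2]
pin (0.97, array([316.1, 295.9])) [506.9  79.7   0. ]
pin (0.74, array([316.9, 240.7])) [507.5 121.5   0. ]
mask 0.89 [239. 242. 157. 173.] [506.5  79.8  45. ] [507.3  80.3  45. ]
[506.20720738 122.24535571 102.59215054] 53.750157947067834
w [  159     0   321   350 75374]
[[419.8, 266.9], [597.9, 266.9], [626.3, 41.4], [391.8, 42.1]] [508.95  154.325]
top [316 243   1   1   1]
[[516.3, 19.3], [516.3, 19.3], [516.3, 19.3], [516.3, 19.3]] [516.3  19.3]
```

View pics/w4.png

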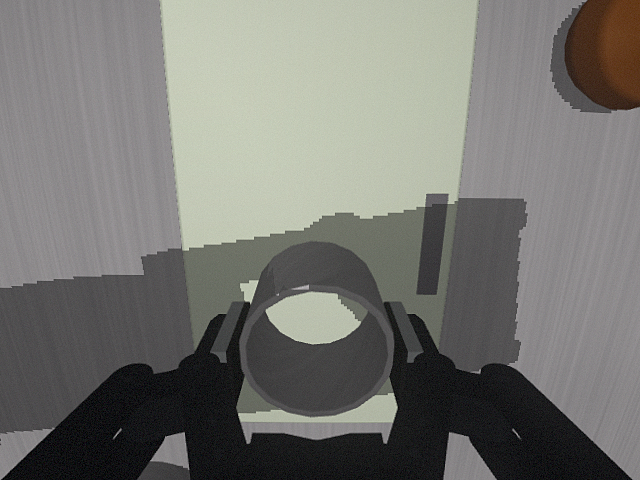

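The ring is held at (318,330). The board's side edges run from (161,0) to (192,340) and (477,0) to (447,330), and its near end is at row 422.

```bash
python3 - <<'E'
from h import *
s=snapshot("wrist"); t=snapshot("top")
for r in (5,150,300):
    row=s["img"][r].astype(int); m=(row[:,1]-row[:,2]>5); c=np.flatnonzero(m); print(r,c.min(),c.max(),at(s,(c.min(),r),12),at(s,(c.max()+1,r),12))
for c in(270,360): print(at(s,(c,422),12))
print("ring", at(s,(318,353),135), at(s,(317,415),135))
for p in[(211,211),(335,211),(335.5,285),(211,285)]: print("top",at(t,p,12))
E
```

```text
5 161 639 [420. 264.  12.] [695.  270.5  12. ]
150 173 466 [419.1 184.   12. ] [597.6 183.8  12. ]
300 15 483 [288.3  80.9  12. ] [622.3  82.2  12. ]
[469.4 -24.6  12. ]
[540.1 -24.6  12. ]
ring [506.6 126.8 135. ] [506.2  99.6 135. ]
top [597.5 273.2  12. ]
top [593.9 -27.6  12. ]
top [415.1 -26.   12. ]
top [418.4 270.4  12. ]
```

send_rows --steps '[[[0.02, -0.05, -1], [0, 0, 0]], [[0.02, -0.05, -1.8], [0, 0, 0]], [[0.02, -0.05, -2.3], [0, 0, 0]], [[0.02, -0.05, -2.5], [0, 0, 0]], [[0.02, -0.05, -2.58], [0, 0, 0]], [[0.02, -0.05, -2.58], [0, 0, 0]]]'

```text
time: 12.7
tool_pos: [506.9, 121.2, 27.5]
tcp_rot: [179.9, -0.0, 90.0]
ft_force: [-8.0, -2.1, 14.3]
finger_gap: 53.9
grip_force: 34.3
```

send_rows --steps '[[[0, 0, 0], [0, 0, 0]], [[0, 0, 0], [0, 0, 0]], [[0, 0, 0], [0, 0, 0]], [[0, 0, 0], [0, 0, 0]]]' --fingers 0

```text
time: 13.2
tool_pos: [506.1, 121.0, 25.1]
tcp_rot: [-180.0, 0.0, 90.0]
ft_force: [0.5, -0.6, 1.0]
finger_gap: 85.5
grip_force: 0.0
```

send_rows --steps '[[[0, 0, 1], [0, 0, 0]], [[0, 0, 2.5], [0, 0, 0]], [[0, 1, 4], [0, 0, 0]], [[-0.5, 3, 5], [0, 0, 0]], [[-1, 5, 5], [0, 0, 0]], [[-1.6, 7, 5], [0, 0, 0]], [[-2, 8.5, 5], [0, 0, 0]], [[-2, 8.5, 5], [0, 0, 0]]]'

```text
time: 14.2
tool_pos: [444.4, 379.3, 174.9]
tcp_rot: [-180.0, -0.0, 90.3]
ft_force: [0.3, -1.7, 0.7]
finger_gap: 85.6
grip_force: 0.0
```

```bash
python3 -c "
from h import *
wlook('ramekin',42,'pics/w5.png')"
```

```text
[445.2 377.4 174.8]
pin (0.94, array([123.9, 136.3])) [285.1 444.7   0. ]
pin (0.91, array([228.1,  86.8])) [374.3 481.8   0. ]
pin (0.84, array([356.8,  95.3])) [475.6 475.5   0. ]
pin (0.81, array([204.4, 257. ])) [343.6 338.6   0. ]
pin (0.75, array([314.6, 214.4])) [442.5 378.3  -0. ]
mask 0.84 [154. 224.  85.  83.] [350.3 349.5  42. ] [349.9 347.6  42. ]
mask 0.8 [172.  36.  95.  96.] [377.8 482.9  42. ] [377.4 480.8  42. ]
mask 0.77 [ 57.  97. 103.  86.] [294.2 448.8  42. ] [293.9 444.5  42. ]
mask 0.72 [318.  47.  88.  89.] [474.8 476.4  42. ] [474.9 476.5  42. ]
```

View pics/w5.png

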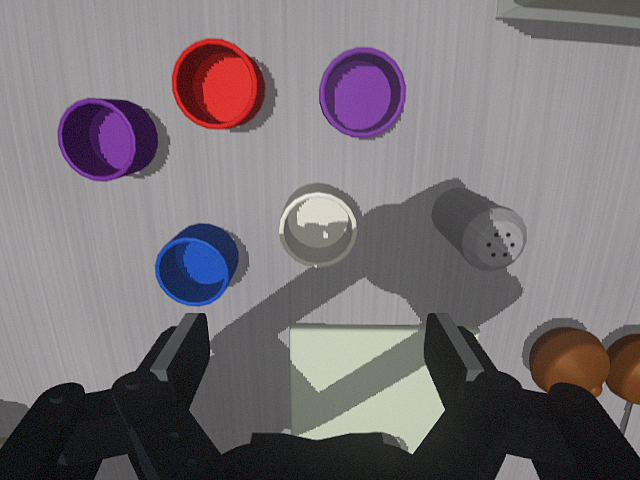

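The white ramekin is at (318,229), ringed by blue, red and two purple pots. The shaker's top is at (497,240).

```bash
python3 -c "
from h import *
s=snapshot('wrist')
print(at(s,(318,229),42),at(s,(279,229),42),at(s,(356,229),42), at(s,(497,241),78),at(s,(455,200),0))
print(sense()['tool_pos'])"
```

```text
[447.1 373.9  42. ] [417.6 374.   42. ] [475.8 373.9  42. ] [567.8 376.5  78. ] [564.7 387.2   0. ]
[446.41394618 375.03496389 174.95512915]
```

send_rows --steps '[[[0, -0.05, -2], [0, 0, 0]], [[0, -0.05, -3.8], [0, 0, 0]], [[0, -0.05, -4.8], [0, 0, 0]], [[0, -0.05, -5.4], [0, 0, 0]], [[0, -0.05, -5.4], [0, 0, 0]]]' --fingers 0.1

```text
time: 15.02
tool_pos: [445.9, 373.3, 12.3]
tcp_rot: [-179.9, 0.1, 89.9]
ft_force: [-0.6, 0.2, 0.4]
finger_gap: 77.0
grip_force: 0.0
```

send_rows --steps '[[[0, 0, 0], [0, 0, 0]], [[0, 0, 0], [0, 0, 0]], [[0, 0, 0], [0, 0, 0]], [[0, 0, 0], [0, 0, 0]], [[0, 0, 0], [0, 0, 0]], [[0, 0, 0], [0, 0, 0]]]' --fingers 1 --squeeze 35

```text
time: 15.78
tool_pos: [447.6, 375.4, 15.3]
tcp_rot: [179.8, -0.1, 90.0]
ft_force: [0.4, -1.2, 7.5]
finger_gap: 57.7
grip_force: 39.5
```

send_rows --steps '[[[0, 0, 1], [0, 0, 0]], [[0, 0, 2], [0, 0, 0]], [[0.5, -1.3, 2.5], [0, 0, 0]], [[1.3, -3, 2.5], [0, 0, 0]], [[2.05, -4.5, 2.5], [0, 0, 0]], [[2.05, -5.05, 2.5], [0, 0, 0]], [[2.05, -5.05, 1.5], [0, 0, 0]], [[2.05, -5.05, 0.7], [0, 0, 0]], [[2.05, -5.05, 0.43], [0, 0, 0]], [[2.05, -5.05, 0.43], [0, 0, 0]]]'

```text
time: 17.02
tool_pos: [507.4, 223.7, 27.2]
tcp_rot: [-180.0, -0.0, 90.0]
ft_force: [-1.6, -2.1, 3.5]
finger_gap: 57.8
grip_force: 39.6
```

send_rows --steps '[[[0, 0, 0], [0, 0, 0]], [[0, 0, 0], [0, 0, 0]], [[0, 0, 0], [0, 0, 0]], [[0, 0, 0], [0, 0, 0]]]' --fingers 0

```text
time: 17.52
tool_pos: [507.6, 223.0, 26.1]
tcp_rot: [-180.0, 0.0, 90.0]
ft_force: [-0.8, 0.8, 0.5]
finger_gap: 85.2
grip_force: 0.0
```

send_rows --steps '[[[0, 0, 1.5], [0, 0, 0]], [[0, 0, 3], [0, 0, 0]], [[0, 0, 4.5], [0, 0, 0]], [[0.6, 1.5, 5.5], [0, 0, 0]], [[1.2, 3.2, 6], [0, 0, 0]], [[1.8, 4.8, 6], [0, 0, 0]], [[1.95, 5.3, 6], [0, 0, 0]], [[1.95, 5.3, 6], [0, 0, 0]], [[1.95, 5.3, 6], [0, 0, 0]]]'

```text
time: 18.65
tool_pos: [566.0, 381.2, 205.9]
tcp_rot: [-180.0, 0.0, 90.0]
ft_force: [0.2, 0.3, -0.1]
finger_gap: 85.8
grip_force: 0.0
```

```bash
python3 - <<'E'
from h import *
s=wlook('shaker',78); t=snapshot("top")
a=np.hstack([cv2.resize(s["img"],(400,300)),cv2.resize(t["img"][190:300,150:350],(400,300),interpolation=3)])
cv2.imwrite("pics/w6.png",a[:,:,::-1])
E
```

```text
[566.  381.  206.1]
pin (0.68, array([313.2, 205.1])) [562.7 380.9   0. ]
mask 0.58 [283. 180.  62.  77.] [565.  388.9  78. ] [563.7 389.2  78. ]
```

View pics/w6.png

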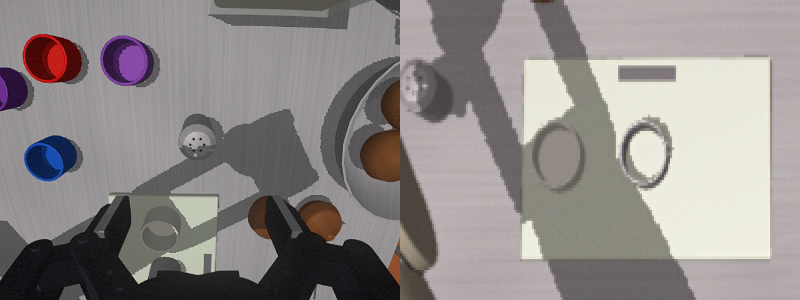

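The ring and ramekin stand in line on the board (crop (645,155) and (559,155)). The shaker is upright ahead of the fingers at (314,210) full size.

send_rows --steps '[[[-0.05, 0, -2], [0, 0, 0]], [[-0.05, 0, -3.8], [0, 0, 0]], [[-0.05, 0, -5], [0, 0, 0]], [[-0.05, 0, -5.8], [0, 0, 0]], [[-0.05, 0, -5.8], [0, 0, 0]]]'

```text
time: 19.48
tool_pos: [562.7, 380.4, 29.4]
tcp_rot: [-179.7, 0.1, 90.0]
ft_force: [-0.2, 0.1, 0.8]
finger_gap: 85.3
grip_force: 0.0
```

send_rows --steps '[[[0, 0, 0], [0, 0, 0]], [[0, 0, 0], [0, 0, 0]], [[0, 0, 0], [0, 0, 0]], [[0, 0, 0], [0, 0, 0]], [[0, 0, 0], [0, 0, 0]], [[0, 0, 0], [0, 0, 0]], [[0, 0, 0], [0, 0, 0]]]' --fingers 1 --squeeze 40

```text
time: 20.35
tool_pos: [565.8, 382.8, 34.5]
tcp_rot: [179.8, -0.1, 90.0]
ft_force: [-0.7, -1.4, 7.3]
finger_gap: 44.1
grip_force: 40.1
```

```bash
python3 - <<'E'
from h import *
t=snapshot("top")
for l,z in(("ring",45),("ramekin",42)):
  for d in finder.trace(l,"top"):
    b=np.array(d["box"])*[640,480,640,480]; c=b[:2]+b[2:]/2
    X=at(t,c,z); 
    if abs(X[0]-507)<60 and 50<X[1]<260: print(l,round(d["confidence"],2),b.round(1),at(t,c,z+12),at(t,c,z/2+12))
  for p in pins(l,"top"):
    X=at(t,p[1],12)
    if abs(X[0]-507)<60: print(l,"pin",p[0],X)
E
```

```text
ring 0.49 [258.7 237.9  24.8  23.5] [496.4 123.1  57. ] [499.  125.1  34.5]
ring pin 0.75 [500.6 125.6  12. ]
ramekin 0.75 [212.9 234.8  29.6  25.3] [503.  224.1  54. ] [505.5 227.8  33. ]
ramekin pin 0.98 [504.2 224.8  12. ]
ramekin pin 0.61 [471.5 472.4  12. ]
```

send_rows --steps '[[[0, 0, 1], [0, 0, 0]], [[0, 0, 2.5], [0, 0, 0]], [[0, -1, 4], [0, 0, 0]], [[-0.5, -3, 4], [0, 0, 0]], [[-1, -5, 4], [0, 0, 0]], [[-1.5, -7, 4], [0, 0, 0]], [[-1.93, -9, 4], [0, 0, 0]], [[-1.93, -10.8, 4], [0, 0, 0]], [[-1.93, -11.55, 4], [0, 0, 0]], [[-1.93, -11.55, 3], [0, 0, 0]]]'

```text
time: 21.85
tool_pos: [509.2, 33.4, 125.1]
tcp_rot: [179.6, 0.0, 89.8]
ft_force: [0.8, 0.1, -2.5]
finger_gap: 44.4
grip_force: 41.6
```

send_rows --steps '[[[0, 0, 0], [0, 0, 0]], [[0, 0, -1.3], [0, 0, 0]], [[0, 0, -2.2], [0, 0, 0]], [[0, 0, -2.57], [0, 0, 0]], [[0, 0, -2.57], [0, 0, 0]]]'

```text
time: 22.48
tool_pos: [507.4, 35.8, 46.3]
tcp_rot: [180.0, 0.0, 90.0]
ft_force: [0.2, 0.2, -1.8]
finger_gap: 44.1
grip_force: 42.0
```

send_rows --steps '[[[0, 0, 0], [0, 0, 0]], [[0, 0, 0], [0, 0, 0]], [[0, 0, 0], [0, 0, 0]], [[0, 0, 0], [0, 0, 0]]]' --fingers 0

```text
time: 22.98
tool_pos: [506.8, 35.5, 45.1]
tcp_rot: [180.0, 0.0, 90.0]
ft_force: [-0.1, 1.0, 0.4]
finger_gap: 85.8
grip_force: 0.0
```

send_rows --steps '[[[0, 0, 1.5], [0, 0, 0]], [[0, 0, 3], [0, 0, 0]], [[0, 0, 4.5], [0, 0, 0]], [[0, 0, 6], [0, 0, 0]], [[0, 1, 7], [0, 0, 0]], [[0, 1, 7], [0, 0, 0]], [[0, 1, 7], [0, 0, 0]]]'

```text
time: 23.85
tool_pos: [506.3, 65.3, 254.0]
tcp_rot: [-179.9, 0.0, 90.0]
ft_force: [-1.2, -0.6, -0.1]
finger_gap: 85.6
grip_force: 0.0
```

```bash
python3 - <<'E'
from h import *
s=wlook('ring',57,'pics/w7.png'); 
for l in("ramekin","shaker"):
    for p in pins(l,"wrist"): print(l,p,at(s,p[1],12))
for p in pins("ring","wrist"): print("ring",p,at(s,p[1],12))
E
```

```text
[506.   65.1 253.4]
mask 0.74 [283. 111.  66.  61.] [507.  123.1  57. ] [505.9 123.8  57. ]
ramekin (0.84, array([319.9,  21.5])) [509.1 228.6  12. ]
shaker (0.59, array([315.8, 225.1])) [505.2  34.9  12. ]
```

View pics/w7.png

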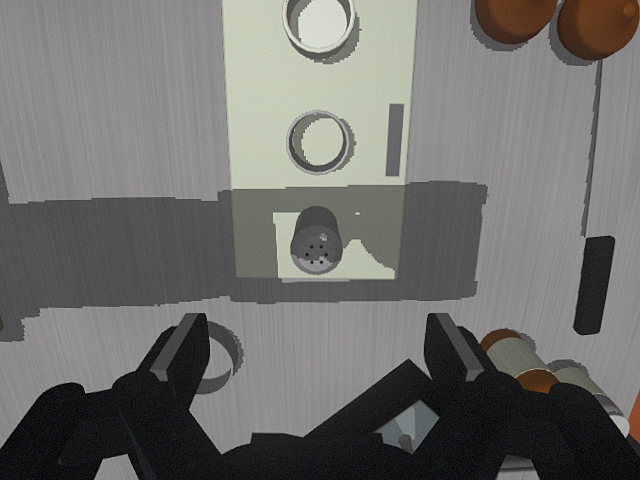

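All three stand upright in line: ramekin (318,20), ring (319,142), shaker (317,245). Next is the presser.

send_rows --steps '[[[0.2, -1.5, 0], [0, 0, 0.15]], [[0.4, -3.2, 0], [0, 0, 0.3]], [[0.6, -5, 0], [0, 0, 0.45]], [[0.8, -6.8, 0], [0, 0, 0.6]], [[1, -8.6, 0], [0, 0, 0.78]], [[1.2, -10.4, 0], [0, 0, 0.78]], [[1.42, -11.5, -1], [0, 0, 0.78]], [[1.42, -11.5, -1.8], [0, 0, 0.78]], [[1.42, -11.5, -1.8], [0, 0, 0.78]], [[1.42, -11.5, -1.8], [0, 0, 0.78]]]' --fingers 0.55

```text
time: 25.4
tool_pos: [549.6, -279.4, 201.9]
tcp_rot: [180.0, 0.0, 134.7]
ft_force: [-0.1, 0.2, 1.0]
finger_gap: 38.5
grip_force: 0.0
```

```bash
python3 - <<'E'
from h import *
s=wlook('presser',20,'pics/w8.png'); print(sense()["tcp_rot"],proj(s,(549,-279,54)))
E
```

```text
[ 549.9 -279.4  202.6]
pin (0.83, array([312.4, 209.2])) [ 549.5 -284.2    0. ]
mask 0.69 [280. 176.  71.  72.] [ 548. -281.   20.] [ 549.9 -280.7   20. ]
[1.79964841e+02 1.49374953e-01 1.34733478e+02] [315.9 220.7]
```

View pics/w8.png

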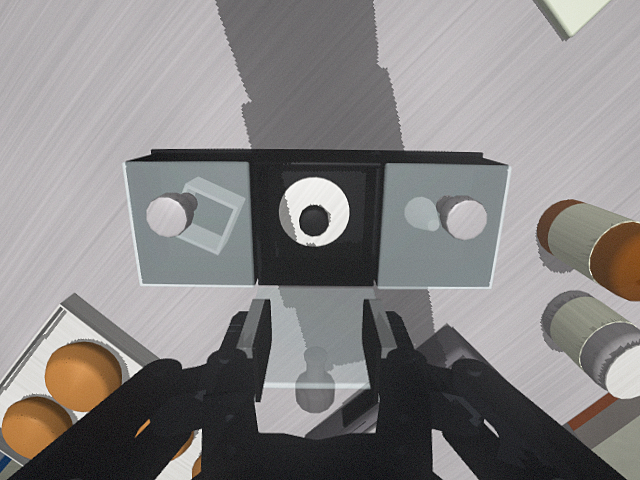

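The knob is at (314,219), right under the fingers. Descending.

send_rows --steps '[[[0, -0.03, -2], [0, 0, 0]], [[0, -0.03, -3.5], [0, 0, 0]], [[0, -0.03, -4.6], [0, 0, 0]], [[0, -0.03, -5.4], [0, 0, 0]], [[0, -0.03, -5.8], [0, 0, 0]], [[0, -0.03, -5.8], [0, 0, 0]]]'

```text
time: 26.3
tool_pos: [549.3, -280.1, 27.0]
tcp_rot: [-180.0, -0.0, 134.7]
ft_force: [-0.4, -0.2, 0.6]
finger_gap: 38.4
grip_force: 0.0
```

send_rows --steps '[[[0, 0, 0], [0, 0, 0]], [[0, 0, 0], [0, 0, 0]], [[0, 0, 0], [0, 0, 0]], [[0, 0, 0], [0, 0, 0]], [[0, 0, 0], [0, 0, 0]]]' --fingers 1 --squeeze 40

```text
time: 26.92
tool_pos: [550.4, -281.0, 28.7]
tcp_rot: [180.0, 0.2, 134.7]
ft_force: [-0.9, 0.9, 6.6]
finger_gap: 22.9
grip_force: 39.8
```

send_rows --steps '[[[0, 0, 0.7], [0, 0, 0]], [[0, 0, 1.6], [0, 0, 0]], [[0, 0, 2.8], [0, 0, 0]], [[0, 0, 4], [0, 0, 0]], [[0, 0, 5], [0, 0, 0]], [[0, 0, 5], [0, 0, 0]]]'

```text
time: 27.68
tool_pos: [551.1, -281.5, 181.7]
tcp_rot: [179.9, 0.4, 134.7]
ft_force: [-0.3, -0.8, -1.1]
finger_gap: 22.3
grip_force: 39.6
```

send_rows --steps '[[[0, 1.5, 0], [0, 0, -0.15]], [[-0.2, 3, 0], [0, 0, -0.3]], [[-0.4, 4.6, 0], [0, 0, -0.45]], [[-0.6, 6.2, 0], [0, 0, -0.6]], [[-0.8, 7.8, 0], [0, 0, -0.78]], [[-1, 9.4, 0], [0, 0, -0.78]], [[-1.2, 11, 0], [0, 0, -0.78]], [[-1.43, 12.5, 0], [0, 0, -0.78]], [[-1.43, 13.46, 0], [0, 0, -0.78]], [[-1.43, 13.46, -0.8], [0, 0, -0.78]]]'

```text
time: 28.92
tool_pos: [506.9, 125.8, 153.8]
tcp_rot: [179.9, -0.1, 90.2]
ft_force: [-0.7, 0.1, -1.6]
finger_gap: 22.8
grip_force: 39.6
```

send_rows --steps '[[[0, 0, -1], [0, 0, 0]], [[0, 0, -1.2], [0, 0, 0]], [[0, 0, -1.2], [0, 0, 0]], [[0, 0, -1.2], [0, 0, 0]]]'

```text
time: 29.42
tool_pos: [507.2, 123.4, 118.3]
tcp_rot: [179.9, -0.0, 90.0]
ft_force: [-0.0, 0.1, -1.1]
finger_gap: 22.7
grip_force: 39.6
```

```bash
python3 - <<'E'
from h import *
s=wlook('presser',70,'pics/w9.png'); t=snapshot("scene"); print(sense()["tcp_rot"])
print(pins("ring","wrist"),pins("ring","scene"),pins("presser","scene"))
a=np.hstack([cv2.resize(s["img"],(400,300)),cv2.resize(t["img"][170:290,280:440],(400,300),interpolation=3)])
cv2.imwrite("pics/w9.png",a[:,:,::-1])
E
```

```text
[507.4 123.4 118.4]
pin (0.78, array([314. , 298.8])) [505.4  70.8   0. ]
mask 0.88 [247. 240. 139. 138.] [506.9 103.2  70. ] [507.5 100.7  70. ]
[ 1.79908771e+02 -1.22851803e-02  8.99897571e+01]
[] [(0.72, array([338.5, 238.3]))] [(0.6, array([339.7, 222.1]))]
```

View pics/w9.png

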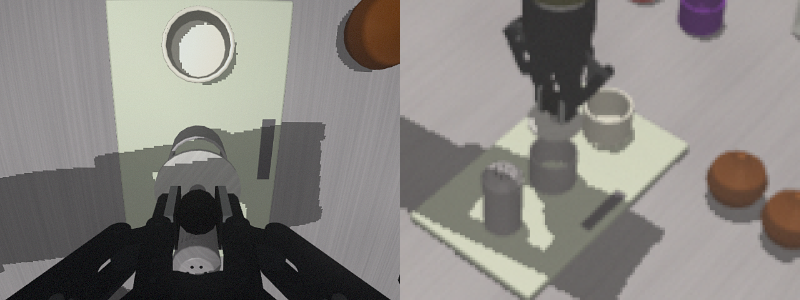

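The presser hangs over the ring, with flange at small (198,180) and ring edge at (198,125). The scene half shows it above the ring. I'll check the numbers.

```bash
python3 - <<'E'
from h import *
s=snapshot("wrist"); t=snapshot("scene")
print("scene ring",at(t,(338.5,238.3),12),"presser",at(t,(339.7,222.1),98))
for d in finder.trace("ring","wrist")[:2]:
    m=d["mask"]; b=np.array(d["box"])*[640,480,640,480]; print(round(d["confidence"],2),b.round()); 
    print(at(s,(b[0]+b[2]/2,b[1]),12),at(s,(b[0],b[1]+b[3]/2),57),at(s,(b[0]+b[2],b[1]+b[3]/2),57))
d=finder.trace("presser","wrist")[0]; m=d["mask"]; w=m.sum(1); r=int(np.median(np.flatnonzero(w>=w.max()-1))); c=np.flatnonzero(m[r]); print("flange row",r,at(s,(c.min(),r),110),at(s,(c.max()+1,r),110))
rr=np.flatnonzero(m.any(1)); print("flange back edge",rr.min(),at(s,(316,rr.min()),110))
g=s["img"][:,:,:].mean(2); print(g[180:250:2,317].round())
for d in finder.trace("ring","scene")[:1]:
    b=np.array(d["box"])*[640,480,640,480];print(b)
E
```

```text
scene ring [496.7 124.3  12. ] presser [508.1 113.   98. ]
flange row 293 [476.5 130.9 110. ] [536.5 130.9 110. ]
flange back edge 239 [506.3 155.8 110. ]
[196. 200. 199. 204. 203. 197. 200. 196. 201. 200. 186.  79.  83.  87.
  84.  91.  83.  86.  84. 107. 179.  80. 119. 113. 116. 110. 116. 116.
 118. 103.  96. 206. 199. 196. 196.]
```

```bash
python3 - <<'E'
from h import *
s=snapshot("wrist")
print(at(s,(317,201.5),12),at(s,(317,218),57),at(s,(317,221),57),proj(s,(506.5,152,57)),proj(s,(506.5,152,12)))
g=s["img"].mean(2)
for r in (212,220,228,234): print(r,g[r,262:372:3].round().astype(int))
E
```

```text
[506.6 149.6  12. ] [506.5 150.5  57. ] [506.5 148.8  57. ] [316.9 215.3] [316.9 197.9]
212 [201 199 200 198 201 199 199 203 202  90  87  88  87  93  89  88  83  88
  88  88  90  84  84  84  82  84  80  83  98 114 116 113 112 115 113 104
 127]
220 [198 199 200 200 201 200 203  72  89  89  93  88  87  80  99 152 186 188
 186 184 176  97  99  86  76  79  77  75  79  77  79 116 117 112 120 115
 114]
228 [200 200 203 200 203 174  81  94  72 159 179 151 120 114 118 111 120 118
 116 115 111 115 114 116 117 104  95  95  97  78  79  69 119 115 113 114
 111]
234 [105 118 114 111 117  88  78 184 145 107 111 118 116 116 114 117 115 111
 111 115 116 115 111 116 115 113 118 114 108  87  97  77  74 113 113 115
 111]
```

send_rows --steps '[[[0.02, -0.08, -0.4], [0, 0, 0]], [[0.02, -0.08, -0.8], [0, 0, 0]], [[0.02, -0.08, -1.1], [0, 0, 0]], [[0.02, -0.08, -1.35], [0, 0, 0]], [[0.02, -0.08, -1.5], [0, 0, 0]], [[0.02, -0.08, -1.5], [0, 0, 0]]]'

```text
time: 30.82
tool_pos: [506.8, 121.0, 71.6]
tcp_rot: [-180.0, 0.0, 90.0]
ft_force: [0.4, -0.3, -1.4]
finger_gap: 22.4
grip_force: 39.6
```

send_rows --steps '[[[0, 0, -0.05], [0, 0, 0]], [[0, 0, -0.1], [0, 0, 0]], [[0, 0, -0.13], [0, 0, 0]], [[0, 0, -0.13], [0, 0, 0]]]'

```text
time: 31.32
tool_pos: [507.8, 121.2, 69.6]
tcp_rot: [179.9, -0.0, 90.0]
ft_force: [-3.9, -0.7, 8.8]
finger_gap: 22.4
grip_force: 40.5
```

Contact at the expected height, so the plug is inside the ring. Release gently, lift away and look.

send_rows --steps '[[[0, 0, 0.02], [0, 0, 0]], [[0, 0, 0.02], [0, 0, 0]], [[0, 0, 0.02], [0, 0, 0]], [[0, 0, 0.02], [0, 0, 0]]]' --fingers 0.5

```text
time: 31.82
tool_pos: [506.9, 121.0, 68.5]
tcp_rot: [-180.0, 0.0, 90.0]
ft_force: [-0.3, -0.1, 0.1]
finger_gap: 42.8
grip_force: 0.0
```

send_rows --steps '[[[0, 0, 0.5], [0, 0, 0]], [[0, 0, 1.5], [0, 0, 0]], [[0, 0, 3], [0, 0, 0]], [[0, 0, 4.5], [0, 0, 0]], [[0, 0, 6], [0, 0, 0]], [[0, -1.5, 6], [0, 0, 0]], [[0, -3, 6], [0, 0, 0]], [[0, -3, 6], [0, 0, 0]], [[0, -3, 6], [0, 0, 0]]]'

```text
time: 32.95
tool_pos: [507.1, 31.3, 249.4]
tcp_rot: [180.0, -0.0, 90.0]
ft_force: [0.3, 0.5, -0.4]
finger_gap: 42.5
grip_force: 0.0
```

```bash
python3 - <<'E'
from h import *
s=wlook('presser',61); t=snapshot("scene"); print(sense()["ft_force"])
for l,z in(("presser",49),("ring",12),("ramekin",12),("shaker",12)):
  for p in pins(l,"wrist")[:2]: print("wrist",l,p,at(s,p[1],z))
  for p in pins(l,"scene")[:2]: print("scene",l,p,at(t,p[1],z))
a=np.hstack([cv2.resize(s["img"][:360,80:560],(400,300)),cv2.resize(t["img"][170:290,280:440],(400,300),interpolation=3)])
a=np.vstack([a,np.hstack([cv2.resize(t["img"][290:380,180:300],(400,300),interpolation=3),cv2.resize(t["img"],(400,300))])])
cv2.imwrite("pics/w10.png",a[:,:,::-1])
E
```

```text
[507.1  31.7 249.2]
pin (0.57, array([316.4, 104.1])) [507.2 122.2   0. ]
mask 0.61 [280.  64.  77.  79.] [506.2 122.8  61. ] [509.2 121.7  61. ]
[-0.77453291 -0.00900889  0.03221341]
wrist presser (0.57, array([316.4, 104.1])) [507.2 121.1  49. ]
scene presser (0.5, array([341.8, 233.2])) [511.8 119.6  49. ]
scene ring (0.73, array([340.2, 237.4])) [498.3 130.3  12. ]
wrist ramekin (0.53, array([314.8, 103.9])) [505.7 122.1  12. ]
scene ramekin (0.72, array([361.6, 219. ])) [500.7 230.8  12. ]
scene ramekin (0.69, array([349. , 161.7])) [301.2 420.8  12. ]
wrist shaker (0.78, array([315.3, 191.1])) [506.   38.2  12. ]
scene shaker (0.93, array([319.5, 258.6])) [504.2  29.9  12. ]
```

View pics/w10.png

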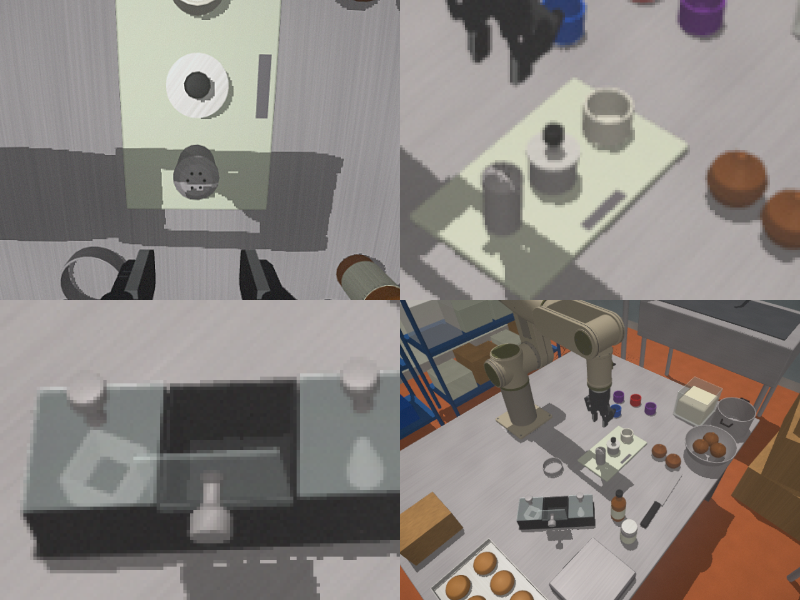

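The picture shows the presser level, knob up on the ring (197,85), with ramekin and shaker in line on either side. Both outer lids are shut and the oil bottle is standing. With the plug in, its 6 mm play keeps the centring within 8 mm.

```bash
python3 -c "
from bench import order
print(order.hand_in())"
```

```text
the job is handed in; nothing more can be done
None
```

The patty board is set out and handed in: the ring is centred with the presser knob up on it, ramekin left and shaker right; only the middle lid was opened, and the oil bottle is standing; the hand-in gave no verdict.

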